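# Open the inspection box to its index mark

### The job

The sample in the inspection box is to be looked at in raking light: first fold the box's upright front guard down towards you, by its bar, and lower it gently all the way onto its stop. Then lift the sprung lid by its front bar until that bar is in line (level) with the peg of the index arm beside it, and hold it still there: finish while holding the lid, do not let it go. Leave the index arm and the things lying around as they are.

Things in the scene. Friction and masses are not known exactly. Their poses are not given: they have to be found in the camera images.
- inspection_box: Grey box with an aluminium lid, fixed to the desk, on a base plate 220 x 150 mm. Origin on the desk top under the box; the box's own x axis points from its guard (robot side) to its lid hinge, z up; its y axis is parallel to all hinges and bars. The hollow box spans x -37 to +69 mm, y +-70 mm and reaches z 94 mm. All offsets below are in this frame.
- lid_bar (a point): Centre of the lid's round front handle bar: 12 mm diameter, parallel to the box's y, 116 mm long, on two side stays at y +-50 mm (so about 90 mm free between them). With the lid shut it lies at (-75, 0, 100) mm; free gap of 34 mm between the bar and the lid's front edge. It swings on a 135 mm radius about the lid hinge; the lid opens front edge upward, up to 1.3 rad. A round bar: it can turn inside a grip.
- lid_hinge (a point): Middle of the lid's hinge line, at (60, 0, 100) mm, along the box's y. The index arm turns about the same line.
- sprung_lid: The lid, aluminium plate 92 x 128 x 6 mm with its front bar; origin at the middle of the hinge line, its own x pointing from bar to hinge. A spring always pulls it shut: about 4 N to raise at the bar when shut, 9 N at 0.85 rad, weight included; it falls shut when let go.
- index_peg (a point): Centre of the round peg (12 mm diameter, 26 mm long, parallel to the box's y) at the end of the dark index arm on the box's -y (right) side. It lies 87 mm to the -y side of the bar's centre, 135 mm from the hinge line as the lid bar does, and stands between 0.45 and 0.85 rad above level, different each time. The lid is at the mark when its bar and this peg have one common axis. The arm is held by friction and must not be moved.
- guard (a joint): Angle of the front guard: about 0 to 0.15 rad upright (start, stays by itself), 1.5 rad folded down towards the robot on its stop (nearly level). Past about 0.25 rad it falls by its own weight (0.25 kg) when not held.
- guard_bar (a point): Centre of the guard's round grip bar: 12 mm diameter, parallel to the box's y, 116 mm long, side stays at y +-50 mm, 95 mm from the guard hinge; upright at about (-120, 0, 140) mm, folded down at (-215, 0, 52) mm. Free gap of 33 mm between the bar and the guard's plate. A round bar: it can turn inside a grip.
- guard_hinge (a point): Middle of the guard's hinge line, at (-120, 0, 45) mm, along the box's y.
- euro_cylinder_a: Bystander: brass lock cylinder 37 x 64 x 17 mm lying left of the box; origin at its underside.
- padlock: Bystander: small brass padlock 67 x 40 x 15 mm lying flat; origin at its underside.
- spare_eyepiece_1: Bystander: black eyepiece 36 mm diameter, 41 mm high, standing; origin at its underside.
- hex_keys: Bystander: red folding hex key set 16 x 90 x 17 mm; origin at its underside.
- tape_1: Bystander: roll of tape 96 mm diameter, 25 mm high; origin at its underside.

How it is judged (in metres and radians):
On the way:
1. the guard lies on its stop, the lid not yet raised (value of joint guard above 1.42 rad and z of lid_bar in the frame of inspection_box below 0.12 m), for 0.2 s.
At the end, for the whole second after the job is handed in: The guard is down on its stop (over 1.42 rad), the lid bar's axis is within 6 mm (half its thickness) of the peg's axis along the swing, the lid is still (under 0.15 rad/s) and carried by the robot's fingers (contact over 1.5 N) (value of joint guard above 1.42 rad and z of lid_bar in the frame of index_peg between -0.006 and 0.006 m and angular speed of sprung_lid below 0.15 rad/s and contact force between the fingers and sprung_lid above 1.5 N); the arm keeps its last pose, push and grip.
It fails at once if the guard slams onto its stop (faster than 2 rad/s, 0.19 m/s at its bar) (value of joint guard above 1.35 rad and velocity of joint guard above 2 rad/s).
It fails at once if the index arm is moved (distance of index_peg from where it was at the start of the episode above 0.006 m).
It fails at once if something else than the robot carries the lid (contact force between sprung_lid and euro_cylinder_a above 0.5 N or contact force between sprung_lid and padlock above 0.5 N or contact force between sprung_lid and spare_eyepiece_1 above 0.5 N or contact force between sprung_lid and hex_keys above 0.5 N or contact force between sprung_lid and tape_1 above 0.5 N).
It fails at once if a bystander is pushed more than 2 cm (distance of any of euro_cylinder_a, padlock, spare_eyepiece_1, hex_keys, tape_1 from where it was at the start of the episode above 0.02 m).
It also fails if it takes over 48 s, if anything falls off the work surface, if the arm or the gripper's body presses on something with over 40 N, if the wrist force passes 120 N, or if a joint passes its speed limit or range.

### The arm

A 6-joint arm with a two-finger parallel gripper is mounted at the origin on a cart in front of the work surface, level with it; the furniture and walls round the work are solid. World frame = base frame: x ahead of the robot, y to its left, z up, the work surface at z = 0. Lengths are in mm, angles in rad, forces in N, time in s.
With the tool pointing down it reaches from about 300 to 775 mm from the base axis. Payload 14.6 kg.
Tool frame: the origin (TCP) lies on the centre line of the jaws, within the pads' length; the fingertips stand 19 mm ahead of it and the grasp point (between the pads) is the TCP (bot.tip_reach is the distance from the TCP to the fingertips, in mm); z points along the fingers, y is the line along which they close (so a half turn about z gives the same grasp; the last joint's range is limited). The gripper opens to 85 mm and grips with 20 to 120 N. Pads are 22 mm wide; open, the fingers measure 114 mm over their backs; the gripper's body (76 mm by 85 mm) begins 54 mm behind the grasp point. The pads swing forward as they close: fully open they stand 13 mm farther back than shut.
Start: joints at [1.21, 0.3, 1.521, -0, 1.321, -0.067], TCP at [159.273, 526.424, 250.281] pointing down, gripper open.
Joint ranges: [-3.03, 3.03], [-0.79, 2.21], [0.23, 2.52], [-1.04, 4.18], [0, 3.07], [-2.55, 2.55]. Speed limits (rad/s): [2.22, 2.22, 2.57, 3.14, 3.14, 3.14].

### API

Orientations are given as a unit quaternion [w, x, y, z].
In Python, from rig import bot gives the robot as it stands. Calls block until the motion is done:
- bot.move_to(position, orientation): joint-space move of the TCP to a pose.
- bot.servo_line(position, attitude=None, speed=150, until_force=None): straight line of the TCP; attitude=None keeps the orientation; speed is the mean speed in mm/s. With until_force (N) it stops when the force on the tool has changed by that much, and returns True; else False.
- bot.move_joints(angles): joint-space move.
- bot.move_gripper(opening, grip_force=None): finger opening in mm; grip_force is the grip in N (None keeps the last); returns when the fingers have stopped.
- bot.dwell(seconds).
- bot.ik(position, orientation): joint angles nearest the present ones, or None.
- bot.read_state(): the state.
- bot.read_camera(name): name is "scene" or "side" or "wrist"; returns a dict with "image" (400x640x3 uint8, blue, green, red), "depth" (400x640 float32, mm along the optical axis (not along the pixel's ray), 0 where there is no reading), "fovy" (degrees; the focal length in pixels is half the picture's height over the tangent of half this angle, whatever the lens; pixels are square), "cx", "cy" (the principal point, pixels), "k1" (the pictures are not rectified: a ray, as slopes to the right and down, at radius r is drawn at 1 + k1 r^2 times it, then the intrinsics apply), "eye" and "attitude" of the camera in the world; the wrist camera has in their place "mount" (4x4, takes a point from camera to tool coordinates, whose origin is the TCP and whose axes are the flange's). Camera axes: x right, y down, z forward; pixel columns grow to the right and rows downward; lengths in mm; the calibration is good to about 2 mm. A picture is of the moment at which its call begins: read the wrist's pose just before it.
A pose or a line that the arm cannot do raises bot.MotionError and nothing moves.
- bot.finish_job(): hands the job in; it is judged then, once.
The state is a dict: "clock": time; "joint_positions": joint angles; "qvel": joint speeds; "effort": joint torques, N m; "ee_pos": TCP position; "tool_rot": TCP orientation; "ft_force": force on the tool from outside, world axes, zero at the start; "moment": the same for the moment, N m; "grip_width": finger opening in mm; "grip_force": force on a finger pad.
Only numpy, scipy, OpenCV 4.12 (cv2) and the standard library are available. Lean on these libraries where they do the work, as an engineer would, in place of code of your own. Each camera call takes 0.05 s, during which the arm holds its last target. There are 200 camera calls.

## Working session

There is one attempt and no reset: what is moved stays moved. The work goes in short steps, each a Python script; the robot and the scene stay as the last script left them, time stands still between calls to the robot, and variables do not carry over. Pictures are saved under pics/ and viewed, at most 10 in all, crops included, and the job is handed in when it is done.

```bash
ls; mkdir -p pics; cat > h.py <<'E'
import numpy as np, cv2
from scipy.spatial.transform import Rotation as R
from rig import bot
def rot(q): return R.from_quat([q[1],q[2],q[3],q[0]]).as_matrix()
def quat(M):
    q=R.from_matrix(M).as_quat(); return [q[3],q[0],q[1],q[2]]
def cam(name):
    s=bot.read_state(); c=bot.read_camera(name)
    if 'mount' in c:
        T=np.eye(4); T[:3,:3]=rot(s['tool_rot']); T[:3,3]=s['ee_pos']; c['T']=T@np.array(c['mount'])
    else:
        T=np.eye(4); a=np.array(c['attitude']); T[:3,:3]=rot(a) if a.size==4 else a; T[:3,3]=c['eye']; c['T']=T
    c['f']=200/np.tan(np.radians(c['fovy'])/2)
    return c
def pts(c,uv,depth=None):
    "world points of pixels by depth"
    uv=np.atleast_2d(np.asarray(uv,float))
    K=np.array([[c['f'],0,c['cx']],[0,c['f'],c['cy']],[0,0,1]])
    xy=cv2.undistortPoints(uv.reshape(-1,1,2),K,np.array([c['k1'],0,0,0.])).reshape(-1,2)
    d=c['depth'][uv[:,1].astype(int),uv[:,0].astype(int)] if depth is None else np.full(len(uv),depth)
    P=np.c_[xy*d[:,None],d]
    return P@c['T'][:3,:3].T+c['T'][:3,3]
def cloud(c):
    v,u=np.nonzero(c['depth']>0)
    return np.c_[u,v],pts(c,np.c_[u,v])
E
python3 - <<'E'
from h import *
a=[cam('scene'),cam('side')]
for n,c in zip(['scene','side'],a):
    cv2.imwrite(f'pics/{n}.png',c['image']); print(n,c['fovy'],c['cx'],c['cy'],c['k1'],np.round(c['T'],2).tolist(),(c['depth']>0).mean())
    np.savez(f'{n}.npz',**{k:v for k,v in c.items()})
print(bot.read_state())
E
```

```text
pics
scene 57.12861165979353 319.7812125642884 199.98295734723598 0.008328838583214752 [[0.62, -0.51, 0.6, -99.74], [-0.79, -0.39, 0.48, -444.36], [-0.01, -0.77, -0.64, 819.45], [0.0, 0.0, 0.0, 1.0]] 0.99615625
side 50.502191993386596 320.1652668350851 201.15987182743163 -0.025571237601076106 [[-1.0, -0.02, -0.03, 567.13], [0.02, 0.38, -0.93, 1031.01], [0.02, -0.93, -0.38, 483.83], [0.0, 0.0, 0.0, 1.0]] 0.99609765625
{'clock': 0.1, 'joint_positions': array([ 1.21040043e+00,  3.00423148e-01,  1.52150844e+00, -3.35751008e-05,
        1.32071578e+00, -6.66283532e-02]), 'qvel': array([-2.48531661e-03, -1.91669961e-03, -1.22304743e-03,  2.28811823e-04,
        7.12286228e-04, -4.18813790e-05]), 'effort': array([ 8.75408259e-04, -5.44369340e+01, -3.62374735e+01, -7.60972239e-05,
        3.04227244e-03,  1.05080284e-05]), 'ee_pos': array([159.21606294, 526.25272483, 249.77834207]), 'tool_rot': array([-9.58492698e-05,  1.46352035e-01,  9.89232431e-01, -5.18826188e-04]), 'ft_force': array([0.22015093, 0.41221201, 0.53442343]), 'moment': array([-0.05123871,  0.05832649, -0.0029008 ]), 'grip_force': 0.0, 'grip_width': 85.60207468773523}
```

View pics/scene.png

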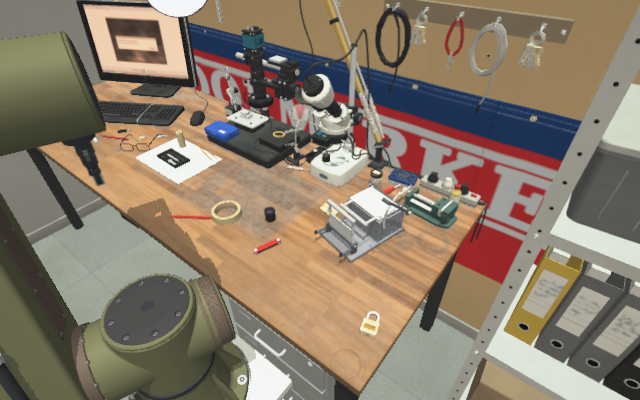

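View pics/side.png

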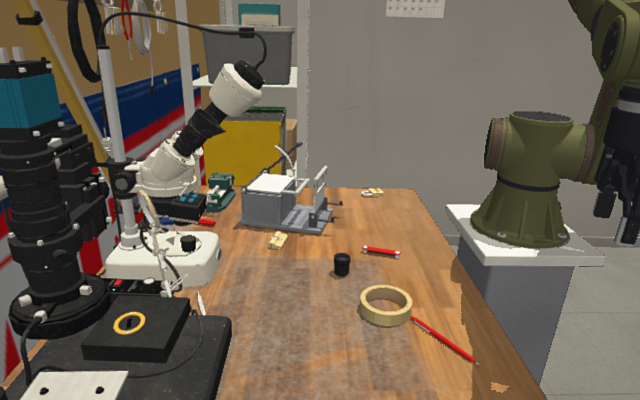

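The scene shows the box at about (362,222) px with the guard bar on the left, and the padlock at (371,322). In the side view the box is at (285,200), with the dark index arm behind it at about (285,157).

```bash
python3 - <<'E'
from h import *
c=dict(np.load('scene.npz')); c={k:(v if v.ndim else v.item()) for k,v in c.items()}
cv2.imwrite('pics/crop.png',cv2.resize(c['image'][175:270,305:415],None,fx=6,fy=6,interpolation=cv2.INTER_CUBIC)[:, :])
s={k:(v if v.ndim else v.item()) for k,v in np.load('side.npz').items()}
for n,c in (('scene',c),('side',s)):
    uv,P=cloud(c)
    m=(P[:,0]>350)&(P[:,0]<850)&(P[:,1]>-450)&(P[:,1]<0)&(P[:,2]>85)&(P[:,2]<260)
    sel=P[m]
    for lo,hi in ((85,98),(98,108),(108,130),(130,150),(150,180),(180,230)):
        q=sel[(sel[:,2]>lo)&(sel[:,2]<hi)]
        if len(q): print(n,lo,hi,len(q),q.min(0).round(),q.max(0).round(),q.mean(0).round())
    np.save(n+'_P.npy',P.reshape(-1,3))
    top=P[m&(abs(P[:,2]-101.5)<5)].astype(np.float32)
    print(n,cv2.minAreaRect(top[:,:2].copy()))
E
```

```text
scene 85 98 234 [ 524. -449.   85.] [701.  -0.  98.] [611. -92.  92.]
scene 98 108 792 [ 523. -449.   98.] [729.  -0. 108.] [645. -60. 105.]
scene 108 130 191 [ 522. -449.  108.] [730.  -1. 129.] [ 638. -124.  113.]
scene 130 150 156 [ 519. -449.  130.] [664.  -0. 150.] [ 560. -123.  143.]
scene 150 180 96 [ 577. -449.  151.] [ 655. -105.  179.] [ 608. -271.  166.]
scene 180 230 141 [ 577. -449.  180.] [666. -98. 230.] [ 590. -316.  200.]
scene ((583.105712890625, -208.51434326171875), (468.5309753417969, 192.053466796875), 75.58163452148438)
side 85 98 110 [ 523. -446.   85.] [688.  -1.  98.] [ 591. -150.   92.]
side 98 108 633 [ 523. -445.   98.] [727.  -1. 108.] [653. -61. 104.]
side 108 130 127 [ 521. -445.  108.] [700. -46. 130.] [ 608. -239.  119.]
side 130 150 147 [ 519. -446.  130.] [664.  -1. 150.] [ 591. -220.  141.]
side 150 180 163 [ 580. -444.  151.] [ 659. -100.  180.] [ 613. -276.  166.]
side 180 230 182 [ 580. -447.  180.] [662. -94. 230.] [ 598. -370.  202.]
side ((590.043701171875, -210.69137573242188), (461.1751708984375, 192.3385772705078), 79.0445785522461)
```

View pics/crop.png

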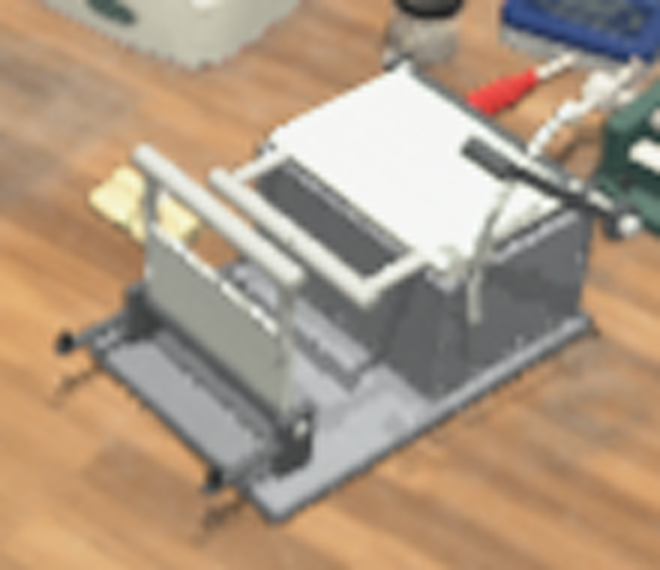

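```bash
python3 - <<'E'
from h import *
L=lambda n:{k:(v if v.ndim else v.item()) for k,v in np.load(n+'.npz').items()}
for n in ('scene','side'):
    c=L(n); uv,P=cloud(c); g=c['image'][uv[:,1],uv[:,0]].min(1)
    roi=(P[:,0]>450)&(P[:,0]<800)&(P[:,1]>-150)&(P[:,1]<150)
    m=roi&(abs(P[:,2]-103.5)<4)&(g>150)
    I=np.zeros(c['depth'].shape,np.uint8); I[uv[m][:,1],uv[m][:,0]]=1
    k,lab,st,ce=cv2.connectedComponentsWithStats(I); j=1+st[1:,4].argmax()
    mm=lab[uv[:,1],uv[:,0]]==j; mm&=m
    r=cv2.minAreaRect(P[mm][:,:2].astype(np.float32)); print(n,'lid',r,P[mm][:,2].mean(),st[j])
    # guard bar
    b=roi&(P[:,2]>136)&(P[:,2]<150)&(P[:,0]<590); q=P[b]; 
    mu=np.median(q,0); q=q[np.linalg.norm(q-mu,axis=1)<75]
    w,v=np.linalg.eigh(np.cov(q.T)); print(' guardbar',len(q),q.mean(0).round(1),q.min(0).round(),q.max(0).round(),v[:,2].round(3))
    h=roi&(P[:,2]>112)&(P[:,0]>565); 
    for a,z in zip(uv[h][::6],P[h][::6].round()): print(a.tolist(),z.tolist(),c['image'][a[1],a[0]].tolist(),end='; ')
    print()
E
```

```text
scene lid ((646.9832153320312, -33.872283935546875), (129.5284881591797, 140.2758026123047), 75.46189880371094) 105.57183296877413 [340 186  48  40 707]
 guardbar 151 [535.3 -10.1 145.6] [519. -63. 138.] [555.  50. 150.] [-0.249 -0.969 -0.004]
[352, 48] [795.0, 149.0, 488.0] [67, 69, 68]; [348, 51] [773.0, 148.0, 486.0] [91, 139, 160]; [346, 53] [767.0, 150.0, 481.0] [82, 133, 154]; [347, 54] [764.0, 144.0, 481.0] [70, 77, 77]; [343, 56] [746.0, 145.0, 480.0] [86, 106, 117]; [343, 57] [742.0, 142.0, 479.0] [76, 81, 81]; [343, 58] [741.0, 141.0, 477.0] [55, 61, 63]; [340, 59] [733.0, 145.0, 475.0] [62, 66, 64]; [338, 60] [724.0, 145.0, 475.0] [48, 51, 49]; [372, 183] [735.0, 11.0, 112.0] [122, 132, 137]; [398, 193] [654.0, -118.0, 185.0] [224, 232, 232]; [397, 195] [654.0, -116.0, 177.0] [218, 228, 227]; [383, 197] [601.0, -100.0, 196.0] [203, 215, 209]; [383, 198] [599.0, -101.0, 194.0] [133, 136, 133]; [395, 198] [643.0, -116.0, 174.0] [217, 226, 226]; [386, 199] [598.0, -111.0, 196.0] [153, 159, 153]; [383, 200] [592.0, -106.0, 195.0] [88, 88, 86]; [392, 200] [637.0, -111.0, 168.0]
[... 2794 characters left out ...]
, 184]; [282, 159] [644.0, -123.0, 142.0] [58, 61, 63]; [280, 160] [650.0, -126.0, 138.0] [69, 67, 68]; [292, 160] [615.0, -106.0, 145.0] [37, 55, 71]; [290, 161] [620.0, -100.0, 144.0] [167, 180, 182]; [290, 162] [620.0, -99.0, 141.0] [163, 175, 174]; [278, 163] [655.0, -122.0, 131.0] [23, 92, 118]; [275, 164] [665.0, -133.0, 124.0] [61, 69, 77]; [273, 165] [670.0, -131.0, 122.0] [61, 49, 45]; [294, 165] [609.0, -103.0, 131.0] [147, 163, 165]; [291, 166] [618.0, -104.0, 128.0] [135, 143, 144]; [273, 167] [670.0, -132.0, 116.0] [23, 93, 119]; [292, 168] [615.0, -101.0, 123.0] [145, 155, 156]; [294, 170] [609.0, -105.0, 116.0] [99, 107, 107]; [294, 172] [609.0, -100.0, 112.0] [147, 159, 162];
```

```bash
cat >> h.py <<'E'
YAW=-0.255
EX=np.array([np.cos(YAW),np.sin(YAW),0]); EY=np.array([-EX[1],EX[0],0]); EZ=np.array([0,0,1.])
def att(sign=1,tilt=0.):
    "tool down, closing along box x; tilt leans fingertips towards +x box"
    z=-np.cos(tilt)*EZ+np.sin(tilt)*EX; x=sign*EY*-1
    return quat(np.c_[x,np.cross(z,x),z])
E
python3 - <<'E'
from h import *
s=bot.read_state(); 
for sg in (1,-1):
    for p in ([470,10,340],[537,-5,140],[445,20,52],[580,-15,100],[625,-27,200]): print(sg,p,bot.ik(p,att(sg)))
c=bot.read_camera('wrist'); print(np.round(c['mount'],3),c['fovy'])
E
```

```text
1 [470, 10, 340] None
1 [537, -5, 140] None
1 [445, 20, 52] None
1 [580, -15, 100] None
1 [625, -27, 200] None
-1 [470, 10, 340] [-5.66602004e-02  6.19792736e-02  1.59391073e+00 -4.44089210e-16
  1.48570265e+00  1.98339800e-01]
-1 [537, -5, 140] [-7.75170598e-02  3.89193619e-01  1.67475790e+00 -4.44089210e-16
  1.07764113e+00  1.77482940e-01]
-1 [445, 20, 52] [-3.73433837e-02  3.62037317e-01  1.97609605e+00 -4.44089210e-16
  8.03459282e-01  2.17656616e-01]
-1 [580, -15, 100] [-8.89805742e-02  5.28230973e-01  1.57329501e+00 -4.44089210e-16
  1.04006667e+00  1.66019426e-01]
-1 [625, -27, 200] [-1.01712017e-01  5.09325795e-01  1.34812111e+00 -4.44089210e-16
  1.28414575e+00  1.53287983e-01]
[[ 1.0000e-03 -9.4600e-01 -3.2400e-01  8.4125e+01]
 [ 1.0000e+00  0.0000e+00  1.0000e-03  6.3800e-01]
 [-1.0000e-03 -3.2400e-01  9.4600e-01 -1.2393e+02]
 [ 0.0000e+00  0.0000e+00  0.0000e+00  1.0000e+00]] 70.14824716239302
```

```bash
python3 - <<'E'
from h import *
O=np.array([653,-35.6,0])
bot.move_to((O-100*EX+330*EZ-20*EY).tolist(),att(-1))
c=cam('wrist'); np.savez('w1.npz',**c); cv2.imwrite('pics/w1.png',c['image'])
uv,P=cloud(c); B=np.c_[(P-O)@EX,(P-O)@EY,P[:,2]]
g=c['image'][uv[:,1],uv[:,0]].min(1)
def fit(m,n):
    q=B[m]; w,v=np.linalg.eigh(np.cov(q[:,:2].T)); d=v[:,1]*np.sign(v[1,1])
    print(n,len(q),'med',np.median(q,0).round(1),'min',q.min(0).round(1),'max',q.max(0).round(1),'dyaw',np.arctan2(-d[0],d[1]).round(4))
fit((abs(B[:,0]+125)<25)&(abs(B[:,1])<70)&(B[:,2]>140)&(B[:,2]<155),'guardbar')
fit((abs(B[:,0]+75)<20)&(abs(B[:,1])<45)&(B[:,2]>102)&(B[:,2]<112),'lidbar')
fit((B[:,0]>-30)&(B[:,0]<70)&(abs(B[:,1])<80)&(B[:,2]>97)&(B[:,2]<108)&(g>150),'lid')
fit((B[:,0]>-100)&(B[:,0]<70)&(B[:,1]>-110)&(B[:,1]<-66)&(B[:,2]>150),'peg')
E
```

```text
guardbar 1105 med [-117.2    6.1  145.2] min [-123.6  -58.   140.1] max [-111.4   58.3  147.8] dyaw 0.0014
lidbar 620 med [-69.4   1.1 105.2] min [-75.6 -44.7 102. ] max [-63.   45.  108.1] dyaw 0.0174
lid 7444 med [ 16.7   4.9 104.1] min [-29.9 -80.  100.9] max [ 69.4  76.1 107.1] dyaw -0.0126
peg 746 med [-10.4 -79.4 178.9] min [-41.2 -99.4 150. ] max [ 31.3 -72.6 196.8] dyaw -1.4109
```

View pics/w1.png

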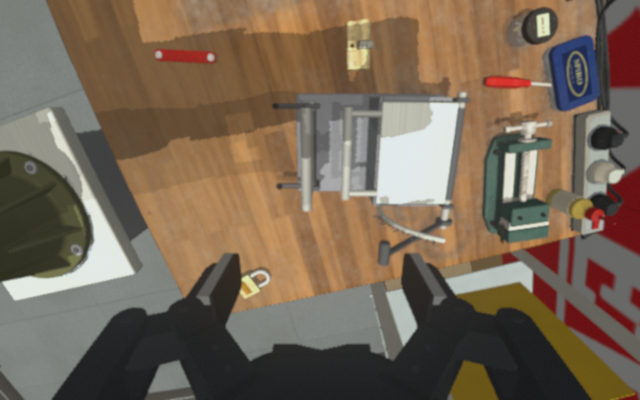

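```bash
cat >> h.py <<'E'
O=np.array([653,-35.6,0])+5.7*EX
Q=att(-1)
def W(x,y,z): return (O+x*EX+y*EY+z*EZ).tolist()
def box(p): d=np.array(p)-O; return np.round([d@EX,d@EY,d[2]],1)
E
python3 - <<'E'
from h import *
bot.move_gripper(40,25)
bot.move_to(W(-123,0,190),Q)
print(bot.servo_line(W(-123,0,141),None,80,until_force=8))
bot.move_gripper(0,25)
s=bot.read_state(); print(s['clock'],box(s['ee_pos']),s['grip_width'],s['grip_force'],s['ft_force'].round(1))
c=cam('wrist'); cv2.imwrite('pics/w2.png',c['image'])
E
```

```text
False
4.8917 [-122.8    0.   141.5] 10.721676408867726 24.46811020374298 [-1.2 -0.2  4.1]
```

View pics/w2.png

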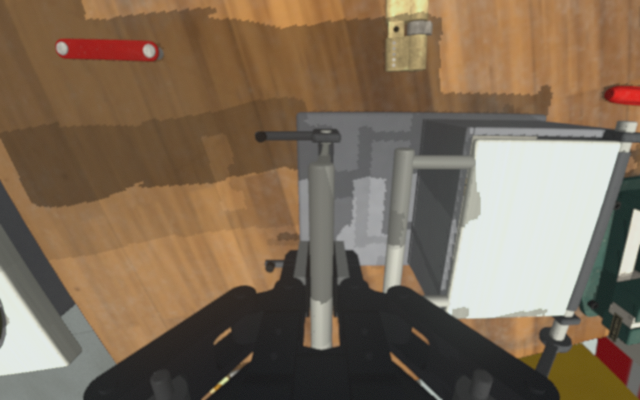

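```bash
python3 - <<'E'
from h import *
def p(a): return W(-120-95*np.sin(a),0,45+95*np.cos(a)+1.6)
for a in np.r_[0.2:1.41:0.15,1.45,1.5,1.54]:
    hit=bot.servo_line(p(a),None,50 if a<1.3 else 25,until_force=20)
    s=bot.read_state(); print(round(a,2),hit,box(s['ee_pos']),s['ft_force'].round(1),s['moment'].round(1),round(s['grip_width'],1))
    if hit: break
print(s['clock'])
c=cam('scene'); uv,P=cloud(c); B=np.c_[(P-O)@EX,(P-O)@EY,P[:,2]]
cv2.imwrite('pics/s3.png',cv2.resize(c['image'][130:290,270:450],None,fx=4,fy=4))
E
```

```text
0.2 False [-139.     0.   139.8] [ 0.2 -0.   3.1] [-0.1 -0.1  0. ] 11.2
0.35 False [-152.9   -0.   135.5] [ 0.3  0.9 -2.2] [-0.1 -0.3  0. ] 11.1
0.5 False [-165.9   -0.   129.8] [-0.3  0.4 -0.7] [-0.1 -0.1 -0. ] 11.1
0.65 False [-177.9   -0.   122. ] [-0.4 -0.1 -1.4] [-0.1 -0.1  0. ] 11.1
0.8 False [-188.2    0.   112.6] [ 2.7 -1.1 -2.3] [-0.2 -0.5 -0. ] 11.1
0.95 False [-197.6    0.   101.3] [ 4.7 -0.9 -3.7] [-0.2 -0.8  0. ] 11.1
1.1 False [-204.9    0.    88.9] [ 6.5 -0.9 -3.3] [-0.3 -1.1  0. ] 11.0
1.25 False [-210.4    0.    75.6] [ 7.3 -2.6 -2.8] [-0.3 -1.2 -0. ] 10.7
1.4 False [-213.4    0.    62.2] [ 8.  -2.2 -1.4] [-0.4 -1.4  0. ] 10.9
1.45 False [-213.9    0.    57.6] [ 8.3 -2.8 -1. ] [-0.5 -1.5  0. ] 11.2
1.5 True [-2.139e+02  1.000e-01  5.540e+01] [ 0.2 -0.7  3. ] [-0. -0.  0.] 11.0
9.7083
```

View pics/s3.png

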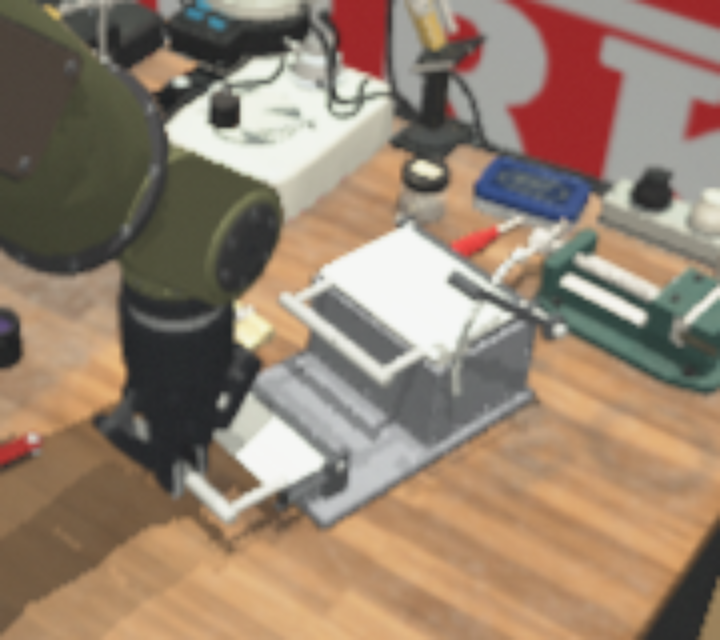

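The guard is down near its stop. I'll press a little further, then release and measure it.

```bash
python3 - <<'E'
from h import *
print(bot.servo_line(W(-214,0,50),None,20,until_force=15))
s=bot.read_state(); print(box(s['ee_pos']),s['ft_force'].round(1))
bot.move_gripper(34)
bot.servo_line(W(-214,0,170),None,120)
bot.move_gripper(26)
bot.move_to(W(-140,-20,260),Q)
c=cam('wrist'); uv,P=cloud(c); B=np.c_[(P-O)@EX,(P-O)@EY,P[:,2]]
def f(m,n): q=B[m]; print(n,len(q),np.median(q,0).round(1),q.min(0).round(1),q.max(0).round(1))
f((B[:,0]<-200)&(B[:,0]>-240)&(abs(B[:,1])<45)&(B[:,2]>35)&(B[:,2]<80),'guard')
f((abs(B[:,0]+75)<15)&(abs(B[:,1])<40)&(B[:,2]>100)&(B[:,2]<115),'lid')
m=(B[:,0]<0)&(B[:,0]>-70)&(B[:,1]>-102)&(B[:,1]<-72)&(B[:,2]>180)
f(m,'peg')
print(bot.read_state()['clock'])
E
```

```text
True
[-2.14e+02  1.00e-01  5.52e+01] [-4.7 -0.5 11.5]
guard 794 [-213.2    3.    57. ] [-220.7  -44.7   50.7] [-208.2   44.7   59.9]
lid 912 [-76.5   2.5 105. ] [-81.5 -39.8 100. ] [-69.4  39.9 108.8]
peg 319 [-41.3 -78.9 193.3] [-46.8 -91.2 180.2] [-24.2 -72.7 197. ]
12.2667
```

```bash
cat >> h.py <<'E'
def L(a,dz=0): return W(60-135*np.cos(a),0,100+135*np.sin(a)+dz)
E
python3 - <<'E'
from h import *
bot.move_to(W(-75.3,0,150),Q)
print(bot.servo_line(W(-75.3,0,100),None,70,until_force=10))
bot.move_gripper(0,60)
s=bot.read_state(); b=box(s['ee_pos']);print(b,s['grip_width'],s['grip_force'],s['ft_force'].round(1))
for a in np.arange(0.1,0.71,0.12):
    hit=bot.servo_line(L(a),None,50,until_force=30)
    s=bot.read_state(); print(round(a,2),hit,box(s['ee_pos']),s['ft_force'].round(1),round(s['grip_width'],1))
    if hit: break
c=cam('scene'); np.savez('s4.npz',**c); cv2.imwrite('pics/s4.png',cv2.resize(c['image'][150:250,310:420],None,fx=6,fy=6))
print(s['clock'])
E
```

```text
False
[-7.430e+01  1.000e-01  1.008e+02] 9.981706251179773 58.38985562324524 [ 6.  -0.5 -1.1]
0.1 False [-73.7   0.  113.7] [ 7.6 -0.4 -4.5] 9.8
0.22 False [-71.6   0.  129. ] [ 6.7 -0.7 -6.6] 9.9
0.34 False [-67.7   0.  144.3] [ 1.2  0.6 -7.5] 9.7
0.46 False [-61.6   0.  160.1] [-5.2  3.3 -5.4] 10.0
0.58 False [-5.410e+01  1.000e-01  1.746e+02] [-15.7   4.2  -0.3] 10.1
0.7 False [-4.490e+01  1.000e-01  1.883e+02] [-23.2   4.4   7.8] 9.9
16.7917
```

View pics/s4.png

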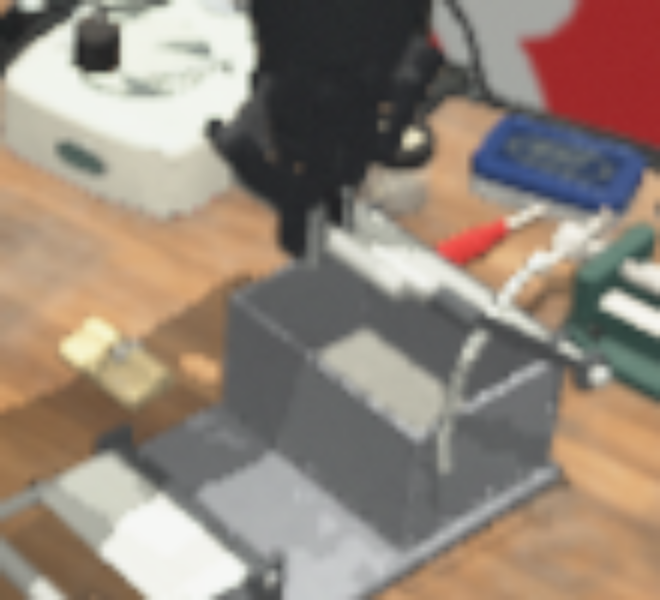

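```bash
cat >> h.py <<'E'
def angles():
    for n in ('scene','side'):
        c=cam(n); uv,P=cloud(c); B=np.c_[(P-O)@EX,(P-O)@EY,P[:,2]]
        dx,dz=60-B[:,0],B[:,2]-100; r=np.hypot(dx,dz); a=np.arctan2(dz,dx)
        m0=(r>126)&(r<144)&(a>0.4)&(a<1)
        for k,lo,hi in (('bar-',-57,-16),('bar+',16,57),('peg',-101,-74)):
            m=m0&(B[:,1]>lo)&(B[:,1]<hi)
            if m.sum()>3: print(n,k,m.sum(),'ang min/med/max',np.percentile(a[m],[3,50,97]).round(3),'r',np.percentile(r[m],[3,50,97]).round(1),'box',np.median(B[m],0).round(1))
        yield n,c
E
python3 - <<'E'
from h import *
for n,c in angles():
    if n=='side': cv2.imwrite('pics/side4.png',cv2.resize(c['image'][110:230,220:360],None,fx=5,fy=5))
E
```

```text
scene bar- 55 ang min/med/max [0.639 0.687 0.724] r [135.9 140.6 143.4] box [-49.1 -37.9 189.6]
scene bar+ 7 ang min/med/max [0.644 0.653 0.671] r [138.5 140.6 141.5] box [-51.8  44.9 185.5]
scene peg 43 ang min/med/max [0.702 0.744 0.781] r [131.5 140.1 143.3] box [-43.2 -88.2 194.9]
side bar+ 41 ang min/med/max [0.62  0.66  0.789] r [128.  141.3 143.9] box [-51.7  36.3 187. ]
```

View pics/side4.png

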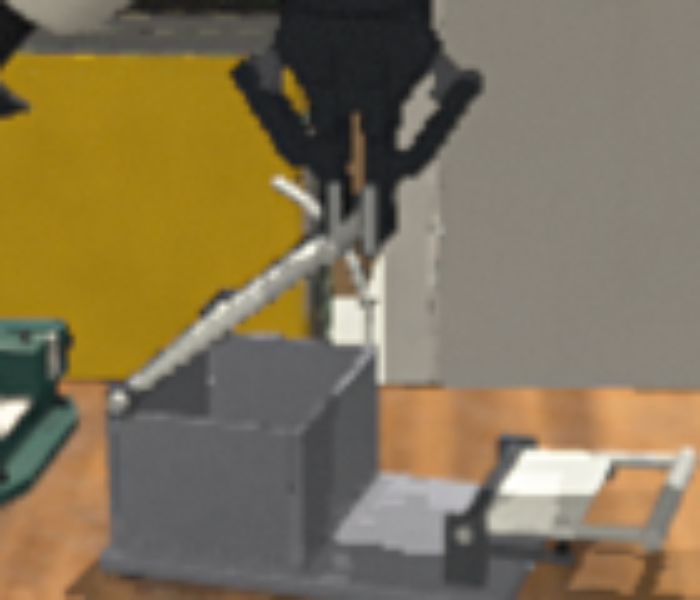

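```bash
python3 - <<'E'
from h import *
p=np.array(L(0.752))-1.5*np.cos(.75)*EX+1.5*np.sin(.75)*EZ*0.7
print(bot.servo_line(p.tolist(),None,20,until_force=40)); bot.dwell(0.3)
s=bot.read_state(); print(box(s['ee_pos']),s['ft_force'].round(1),s['grip_width'],s['clock'])
for n,c in angles():
    if n=='scene':
        cv2.imwrite('pics/s5.png',cv2.resize(c['image'][175:225,350:400],None,fx=12,fy=12,interpolation=cv2.INTER_CUBIC))
E
```

```text
False
[-4.100e+01  1.000e-01  1.933e+02] [-14.7   3.8  -1.8] 9.579303640729632 17.7417
scene bar- 56 ang min/med/max [0.691 0.731 0.771] r [136.  140.9 143.5] box [-45.4 -37.6 194.8]
scene bar+ 10 ang min/med/max [0.69  0.703 0.719] r [137.7 140.5 142.9] box [-47.   42.2 190.9]
scene peg 43 ang min/med/max [0.701 0.745 0.781] r [132.7 140.6 143.2] box [-43.6 -89.1 195.4]
side bar+ 38 ang min/med/max [0.668 0.712 0.751] r [126.8 140.5 143.8] box [-46.8  37.9 192.5]
side peg 9 ang min/med/max [0.68  0.695 0.71 ] r [137.4 140.4 142. ] box [-48.  -76.4 190.1]
```

View pics/s5.png

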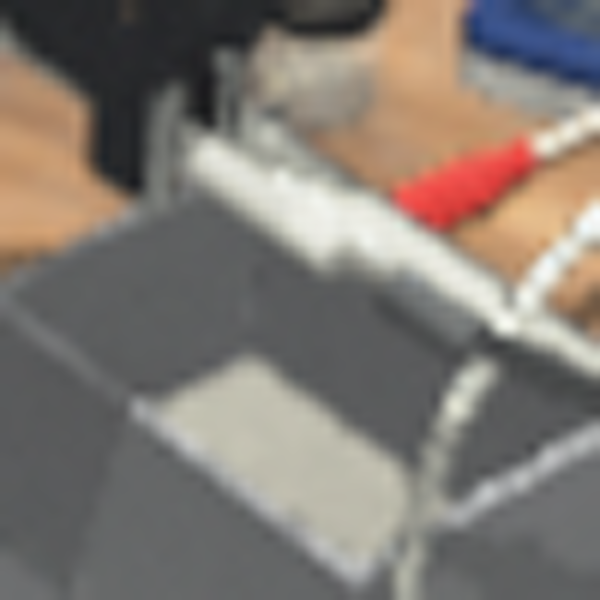

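```bash
python3 - <<'E'
from h import *
for n in ('scene','side'):
    A=[]
    for i in range(3):
        c=cam(n); uv,P=cloud(c); B=np.c_[(P-O)@EX,(P-O)@EY,P[:,2]]
        dx,dz=60-B[:,0],B[:,2]-100; r=np.hypot(dx,dz); a=np.arctan2(dz,dx)
        m=(r>136)&(r<145)&(a>0.55)&(a<.9)&(abs(B[:,1])<102); A.append(np.c_[B[m],a[m],r[m]])
    A=np.vstack(A)
    for y in range(-105,60,10):
        q=A[abs(A[:,1]-y)<=5]
        if len(q)>5: print(n,y,len(q)//3,'mid',((q[:,3].min()+q[:,3].max())/2).round(3),'med',np.median(q[:,3]).round(3),'x,z',np.median(q[:,[0,2]],0).round(1),'xmin,zmax',np.percentile(q[:,0],5).round(1),np.percentile(q[:,2],95).round(1))
print(bot.read_state()['clock'])
E
```

```text
scene -95 17 mid 0.743 med 0.74 x,z [-44.3 195.4] xmin,zmax -47.5 198.2
scene -85 13 mid 0.742 med 0.748 x,z [-43.9 196.5] xmin,zmax -47.2 198.7
scene -75 8 mid 0.744 med 0.747 x,z [-42.9 195.4] xmin,zmax -46.8 198.7
scene -55 13 mid 0.727 med 0.731 x,z [-44.9 193.5] xmin,zmax -47.9 198.1
scene -45 13 mid 0.733 med 0.732 x,z [-45.1 194.5] xmin,zmax -48.5 197.2
scene -35 11 mid 0.733 med 0.742 x,z [-44.5 194.9] xmin,zmax -48.1 197.4
scene -25 14 mid 0.729 med 0.729 x,z [-46.3 194.4] xmin,zmax -48.4 197.2
scene -15 16 mid 0.755 med 0.735 x,z [-45.4 195.2] xmin,zmax -51.9 201.3
scene -5 26 mid 0.747 med 0.769 x,z [-39.5 196.4] xmin,zmax -55.7 207.0
scene 5 2 mid 0.724 med 0.823 x,z [-35.5 203.1] xmin,zmax -48.5 207.9
scene 25 3 mid 0.698 med 0.702 x,z [-46.5 190. ] xmin,zmax -47.1 191.8
scene 35 2 mid 0.699 med 0.698 x,z [-47.7 190.5] xmin,zmax -49.5 192.7
scene 55 3 mid 0.709 med 0.716 x,z [-46.7 192.3] xmin,zmax -48.0 194.2
side -95 2 mid 0.692 med 0.691 x,z [-47.8 189.2] xmin,zmax -49.5 192.3
side -85 2 mid 0.69 med 0.69 x,z [-48.4 189.5] xmin,zmax -48.7 191.0
side -75 8 mid 0.707 med 0.709 x,z [-46.3 191. ] xmin,zmax -48.9 193.9
side -5 7 mid 0.785 med 0.791 x,z [-38.8 199.3] xmin,zmax -42.0 205.8
side 5 16 mid 0.74 med 0.783 x,z [-38.7 198.2] xmin,zmax -57.7 209.3
side 15 35 mid 0.738 med 0.718 x,z [-47.9 193.3] xmin,zmax -55.5 207.9
side 25 8 mid 0.713 med 0.716 x,z [-47.8 192.9] xmin,zmax -49.8 195.0
side 35 7 mid 0.711 med 0.713 x,z [-47.7 192.7] xmin,zmax -50.2 194.4
side 45 8 mid 0.709 med 0.711 x,z [-48.1 193. ] xmin,zmax -50.2 194.8
side 55 13 mid 0.706 med 0.697 x,z [-46.5 190.1] xmin,zmax -49.9 194.6
18.1417
```

The scene view puts the bar about 1.6 mm below the peg and the side view puts them level. That is well within the 6 mm tolerance, and the hold is steady, so I'm handing in.

```bash
python3 - <<'E'
from h import *
p=bot.read_state()
bot.servo_line((np.array(L(0.757))-1.5*np.cos(.75)*EX+0.7*EZ).tolist(),None,10)
bot.dwell(0.5); s=bot.read_state(); print(box(p['ee_pos']),box(s['ee_pos']),s['grip_force'],s['ft_force'].round(1)); print(bot.finish_job())
E
```

```text
[-4.100e+01  1.000e-01  1.933e+02] [-4.060e+01  1.000e-01  1.937e+02] 58.62520694732666 [-13.8   3.9  -1.2]
the job is handed in; nothing more can be done
None
```

The guard is folded down on its stop, and the job was handed in with the gripper holding the lid still, its bar within about 2 mm of the index peg by my last camera readings; the judge's verdict was not returned.

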